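Rack the specimens for the microscope, in order

ROBOT

A 7-joint arm with a two-finger parallel gripper is mounted at the origin on the work surface. World frame = base frame: x ahead of the robot, y to its left, z up, the work surface at z = 0. Lengths are in mm, angles in rad, forces in N, time in s.
With the tool pointing down it reaches from about 350 to 900 mm from the base axis. Payload 8.1 kg.
Tool frame: the origin (TCP) lies midway between the tips of the shut fingers; the grasp point (between the pads) lies 19 mm behind it; z points along the fingers, y is the direction in which the jaws open and shut (so a half turn about z gives the same grasp; the last joint's range is limited). The gripper opens to 85 mm and grips with 20 to 120 N. Pads are 22 mm wide; open, the fingers measure 114 mm over their backs; the gripper's body (76 mm by 85 mm) begins 54 mm behind the grasp point. The pads swing forward as they close: fully open they stand 13 mm farther back than shut.
Start: joints at [-1.422, 0.434, 0.025, 1.573, -0.012, 1.134, -0.075], TCP at [155.744, 605.297, 231.323] pointing down, gripper open.
Joint ranges: [-2.62, 2.62], [-0.44, 2.09], [-1.27, 1.32], [0.08, 2.57], [-1.32, 4.46], [0.12, 2], [-2.74, 2.74]. Speed limits (rad/s): [2.22, 2.22, 3.01, 3.01, 3.14, 3.14, 3.14].

INTERFACE

Orientations are given as a rotation vector (axis times angle).
In Python, from station import env gives the robot as it stands.
- The arm moves only by the tool arm_command, never from a script. Its argument "commands" is a list of rows, each an object with "dr": the turn, a rotation vector about the tool's x, y, z in degrees, a list of three; "delta_pos": the shift along the tool's x, y, z in m, a list of three; "gripper": the gripper command: -1 is shut, 1 is fully open, values between are in proportion. A call has 1 to 20 rows; each row is the pose to reach, as a shift and turn from the pose measured when the call began, along the tool's axes at that moment; what a row does not reach only later rows make up. A row lasts 1/10 s, in which the tool goes at most 50 mm and 8.59 degrees, less where a joint would pass 70% of its speed; a pose out of reach is approached as far as the arm can. A call with a gripper value outside its range is refused whole. The fingers move at their own pace and stop on an object; the grip force is fixed at half the most. Time passes only in rows, so rows that repeat a pose let the fingers close. It gives the time, the measured TCP pose, the force and the opening at its end, in the units of the state.
- env.get_obs(): the state, without advancing time (a new reading comes with each control period).
- env.get_image(name): name is "scene" or "top" or "wrist"; returns the picture (400x640x3 uint8, blue, green, red); there is no depth.
- env.camera_model(name): a dict with "intrinsics" (3x3 intrinsics, pixels), "position" and "rotation" of the camera in the world. Camera axes: x right, y down, z forward; pixel columns grow to the right and rows downward; lengths in mm; the calibration is good to about 2 mm. The wrist camera is an equidistant fisheye: a pixel r from the principal point sees the ray r / f radians off the axis. A picture is of the moment at which its call begins: read the wrist's pose just before it. camera_model takes no time and is no camera call; for the wrist camera it gives the pose at the moment of the call.
- env.finish_job(): hands the job in, once; it reports no verdict.
The state is a dict: "time_s": time; "joint_positions": joint angles; "qvel": joint speeds; "effort": joint torques, N m; "eef_pos": TCP position; "ee_rot": TCP orientation; "contact_force": force on the tool from outside, world axes, zero at the start; "ft_torque": the same for the moment, N m; "gripper_width": finger opening in mm.
Only numpy, scipy, OpenCV 4.12 (cv2) and the standard library are available. Lean on these libraries where they do the work, as an engineer would, in place of code of your own. Each camera call takes 0.05 s, during which the arm holds its last target.

TASK

Move the four specimen containers from the foam-lined grey carrier into the empty blue-grey bench rack, one to a compartment, keeping their order: the one nearest the carrier's white label goes into the compartment nearest the rack's white label, and so on along the row. Keep them upright, set each one down rather than dropping it, and leave all four standing on the floor of the rack.

Things in the scene. Friction and masses are not known exactly. Their poses are not given: they have to be found in the camera images.
- pot: Loose; the specimen pot: low and widest, round, 46 mm body with a ribbed white screw lid 50 mm across; 58 mm tall, lid from 42 to 58 mm up. About 70 g. Stands upright in its foam insert in the carrier at the start. Origin: centre of its underside, z up its axis.
- vial: Loose; the specimen vial: tall and slimmest, round, 24 mm glass body with a white cap 25 mm across; 78 mm tall, cap from 60 to 78 mm up. About 35 g. Stands upright in its foam insert in the carrier at the start. Origin: centre of its underside, z up its axis.
- square_bottle: Loose; the square specimen bottle: body 36 x 36 mm square and 48 mm high, with a round white cap 26 mm across from 52 to 70 mm up; 70 mm tall. About 60 g. Stands upright in its foam insert in the carrier at the start. Origin: centre of its underside, z up its axis.
- jar: Loose; the specimen jar: round, 36 mm body with a ribbed white lid 38 mm across; 64 mm tall, lid from 48 to 64 mm up. About 65 g. Stands upright in its foam insert in the carrier at the start. Origin: centre of its underside, z up its axis.
- insert_pot: Fixed black foam block 64 x 64 x 10 mm, round hole 52 mm fitting the pot; stays in the carrier (grey tray 74 x 338 mm, walls 18 mm high, floor 4 mm, white label card 56 x 24 mm on one end). Origin: centre of its underside, on the tray floor like the container. y runs along the row of four (pitch 70 mm), +y towards the carrier's labelled end.
- insert_vial: Fixed black foam block 64 x 64 x 10 mm, round hole 30 mm fitting the vial; stays in the carrier (grey tray 74 x 338 mm, walls 18 mm high, floor 4 mm, white label card 56 x 24 mm on one end). Origin: centre of its underside, on the tray floor like the container. y runs along the row of four (pitch 70 mm), +y towards the carrier's labelled end.
- insert_square_bottle: Fixed black foam block 64 x 64 x 10 mm, square hole 42 x 42 mm fitting the square bottle; stays in the carrier (grey tray 74 x 338 mm, walls 18 mm high, floor 4 mm, white label card 56 x 24 mm on one end). Origin: centre of its underside, on the tray floor like the container. y runs along the row of four (pitch 70 mm), +y towards the carrier's labelled end.
- insert_jar: Fixed black foam block 64 x 64 x 10 mm, round hole 42 mm fitting the jar; stays in the carrier (grey tray 74 x 338 mm, walls 18 mm high, floor 4 mm, white label card 56 x 24 mm on one end). Origin: centre of its underside, on the tray floor like the container. y runs along the row of four (pitch 70 mm), +y towards the carrier's labelled end.
- rack: Fixed, empty bench rack of blue-grey coated steel, 74 mm wide (x), 338 mm long (y): four open compartments in a row, each 66 x 66 mm inside, centred at x = 0, y = +105, +35, -35, -105 mm; floor 4 mm thick, walls and dividers 4 mm thick, 22 mm high; a label ledge at each end. Origin: centre of its underside, on the bench. Either end may be the labelled one: see label.
- label: Fixed plain white card, 56 x 24 x 3 mm, on the ledge at one end of the bench rack, 155 mm from the rack's middle; the other end's ledge has a dark blank. It marks the end from which the rack is counted. Origin: centre of its underside, 22 mm above the bench.
There are look-alikes about, which are no part of the job. Leave any green, turquoise or yellow look-alike of the square_bottle alone.

How it is judged (in metres and radians):
At the end, for the whole second after the job is handed in: All four stand upright (within 0.12 rad), at rest, on the floor of the bench rack (within 6 mm of it), one to a compartment and anywhere within it, ranked from the rack's white label in the same order as their foam inserts are ranked from the carrier's white label (x of pot in the frame of rack between -0.033 and 0.033 m and y of pot in the frame of rack between -0.14 and 0.14 m and z of pot in the frame of rack between -0.002 and 0.01 m and angle between each of pot, vial, square_bottle, jar's own z axis and vertical below 0.12 rad and linear speed of each of pot, vial, square_bottle, jar below 0.02 m/s and angular speed of each of pot, vial, square_bottle, jar below 0.2 rad/s and x of vial in the frame of rack between -0.033 and 0.033 m and y of vial in the frame of rack between -0.14 and 0.14 m and z of vial in the frame of rack between -0.002 and 0.01 m and x of square_bottle in the frame of rack between -0.033 and 0.033 m and y of square_bottle in the frame of rack between -0.14 and 0.14 m and z of square_bottle in the frame of rack between -0.002 and 0.01 m and x of jar in the frame of rack between -0.033 and 0.033 m and y of jar in the frame of rack between -0.14 and 0.14 m and z of jar in the frame of rack between -0.002 and 0.01 m and ((y of insert_pot in the frame of insert_vial above 0 m and ((horizontal distance between pot and label below 0.085 m and horizontal distance between vial and label above 0.085 m) or (horizontal distance between pot and label below 0.155 m and horizontal distance between vial and label above 0.155 m) or (horizontal distance between pot and label below 0.225 m and horizontal distance between vial and label above 0.225 m))) or (y of insert_pot in the frame of insert_vial below 0 m and ((horizontal distance between vial and label below 0.085 m and horizontal distance between pot and label above 0.085 m) or (horizontal distance between vial and label below 0.155 m and horizontal distance between pot and label above 0.155 m) or (horizontal distance between vial and label below 0.225 m and horizontal distance between pot and label above 0.225 m)))) and ((y of insert_pot in the frame of insert_square_bottle above 0 m and ((horizontal distance between pot and label below 0.085 m and horizontal distance between square_bottle and label above 0.085 m) or (horizontal distance between pot and label below 0.155 m and horizontal distance between square_bottle and label above 0.155 m) or (horizontal distance between pot and label below 0.225 m and horizontal distance between square_bottle and label above 0.225 m))) or (y of insert_pot in the frame of insert_square_bottle below 0 m and ((horizontal distance between square_bottle and label below 0.085 m and horizontal distance between pot and label above 0.085 m) or (horizontal distance between square_bottle and label below 0.155 m and horizontal distance between pot and label above 0.155 m) or (horizontal distance between square_bottle and label below 0.225 m and horizontal distance between pot and label above 0.225 m)))) and ((y of insert_pot in the frame of insert_jar above 0 m and ((horizontal distance between pot and label below 0.085 m and horizontal distance between jar and label above 0.085 m) or (horizontal distance between pot and label below 0.155 m and horizontal distance between jar and label above 0.155 m) or (horizontal distance between pot and label below 0.225 m and horizontal distance between jar and label above 0.225 m))) or (y of insert_pot in the frame of insert_jar below 0 m and ((horizontal distance between jar and label below 0.085 m and horizontal distance between pot and label above 0.085 m) or (horizontal distance between jar and label below 0.155 m and horizontal distance between pot and label above 0.155 m) or (horizontal distance between jar and label below 0.225 m and horizontal distance between pot and label above 0.225 m)))) and ((y of insert_vial in the frame of insert_square_bottle above 0 m and ((horizontal distance between vial and label below 0.085 m and horizontal distance between square_bottle and label above 0.085 m) or (horizontal distance between vial and label below 0.155 m and horizontal distance between square_bottle and label above 0.155 m) or (horizontal distance between vial and label below 0.225 m and horizontal distance between square_bottle and label above 0.225 m))) or (y of insert_vial in the frame of insert_square_bottle below 0 m and ((horizontal distance between square_bottle and label below 0.085 m and horizontal distance between vial and label above 0.085 m) or (horizontal distance between square_bottle and label below 0.155 m and horizontal distance between vial and label above 0.155 m) or (horizontal distance between square_bottle and label below 0.225 m and horizontal distance between vial and label above 0.225 m)))) and ((y of insert_vial in the frame of insert_jar above 0 m and ((horizontal distance between vial and label below 0.085 m and horizontal distance between jar and label above 0.085 m) or (horizontal distance between vial and label below 0.155 m and horizontal distance between jar and label above 0.155 m) or (horizontal distance between vial and label below 0.225 m and horizontal distance between jar and label above 0.225 m))) or (y of insert_vial in the frame of insert_jar below 0 m and ((horizontal distance between jar and label below 0.085 m and horizontal distance between vial and label above 0.085 m) or (horizontal distance between jar and label below 0.155 m and horizontal distance between vial and label above 0.155 m) or (horizontal distance between jar and label below 0.225 m and horizontal distance between vial and label above 0.225 m)))) and ((y of insert_square_bottle in the frame of insert_jar above 0 m and ((horizontal distance between square_bottle and label below 0.085 m and horizontal distance between jar and label above 0.085 m) or (horizontal distance between square_bottle and label below 0.155 m and horizontal distance between jar and label above 0.155 m) or (horizontal distance between square_bottle and label below 0.225 m and horizontal distance between jar and label above 0.225 m))) or (y of insert_square_bottle in the frame of insert_jar below 0 m and ((horizontal distance between jar and label below 0.085 m and horizontal distance between square_bottle and label above 0.085 m) or (horizontal distance between jar and label below 0.155 m and horizontal distance between square_bottle and label above 0.155 m) or (horizontal distance between jar and label below 0.225 m and horizontal distance between square_bottle and label above 0.225 m))))); the robot touches nothing.
It fails at once if a container is dropped (falls freely from more than about 3 cm) ((linear speed of pot above 0.8 m/s and contact force between pot and anything else below 0.02 N) or (linear speed of vial above 0.8 m/s and contact force between vial and anything else below 0.02 N) or (linear speed of square_bottle above 0.8 m/s and contact force between square_bottle and anything else below 0.02 N) or (linear speed of jar above 0.8 m/s and contact force between jar and anything else below 0.02 N)).
It fails at once if a container is tipped over (angle between any of pot, vial, square_bottle, jar's own z axis and vertical above 0.7 rad).
It also fails if it takes over 96 s, if anything falls off the work surface, if the arm or the gripper's body presses on something with over 40 N, if the wrist force passes 120 N, or if a joint passes its speed limit or range.

## Working session

There is one attempt and no reset: what is moved stays moved. The work goes in short steps, Python scripts to look and compute and a tool call to move; the robot and the scene stay as the last step left them, time stands still between calls to the robot, and variables do not carry over. Pictures are saved under pics/ and viewed, and the job is handed in when it is done.

Besides the shell and the picture viewer there is one more tool, called after ">>>" in YAML: its name, and indented under it one key for each argument. arm_command: Moves the arm, as the interface text tells. Its arguments: {"type":"object","properties":{"commands":{"type":"array"}},"required":["commands"]}

```bash
ls; mkdir -p pics
python3 - <<'E'
from station import env
import cv2
o=env.get_obs(); print(o)
for n in ["scene","top"]:
    m=env.camera_model(n); print(n,m)
    cv2.imwrite(f"pics/{n}0.png",env.get_image(n))
print(env.camera_model("wrist"))
cv2.imwrite("pics/wrist0.png",env.get_image("wrist"))
E
```

```text
pics
{'time_s': 0.0, 'joint_positions': array([-1.42158489,  0.43520838,  0.02496819,  1.5740951 , -0.01158066,
        1.1339753 , -0.07508388]), 'qvel': array([-1.30152652e-03,  1.34811451e-03, -1.22965280e-04, -8.68597208e-05,
        5.62912144e-04, -3.55131921e-04, -1.46822614e-03]), 'effort': array([-7.11853590e-04, -6.70491743e+01,  1.02472935e+00, -3.16220605e+01,
        1.54018134e-02,  1.26787095e-02, -2.70819578e-05]), 'eef_pos': array([155.65856187, 604.79456923, 230.53574891]), 'ee_rot': array([-3.94559426e-01, -3.11667780e+00,  2.42062960e-03]), 'contact_force': array([ 0.03747844,  0.08718931, -0.31821629]), 'ft_torque': array([ 2.58838923e-03, -2.73844421e-03,  2.79093836e-05]), 'gripper_width': 85.70950368598966}
scene {'intrinsics': array([[366.54597682,   0.        , 313.75368725],
       [  0.        , 366.54597682, 199.46945578],
       [  0.        ,   0.        ,   1.        ]]), 'position': array([1078.09532141,  346.2294162 ,  393.69133198]), 'rotation': array([-1.19887367, -2.04858874,  1.17649091])}
top {'intrinsics': array([[381.10051161,   0.        , 318.70929623],
       [  0.        , 381.10051161, 204.02178083],
       [  0.        ,   0.        ,   1.        ]]), 'position': array([562.03815531,  40.91665366, 854.49309948]), 'rotation': array([-2.19496196,  2.21448745, -0.01158873])}
{'intrinsics': array([[309.70691629,   0.        , 317.3241003 ],
       [  0.        , 309.70691629, 196.45091175],
       [  0.        ,   0.        ,   1.        ]]), 'position': array([ 87.47107995, 622.67558557, 372.3632916 ]), 'rotation': array([2.29941222, 1.78250856, 0.2484519 ])}
```

View pics/top0.png

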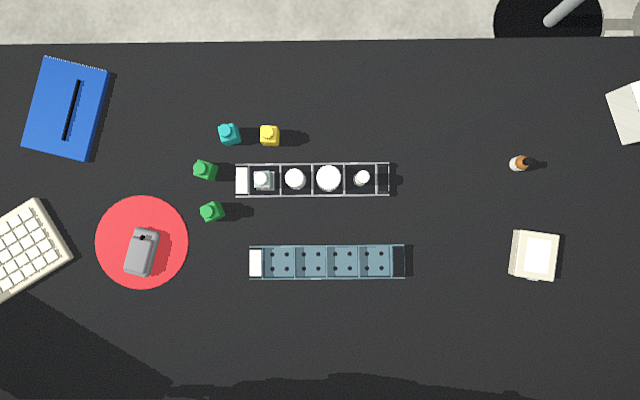

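View pics/scene0.png

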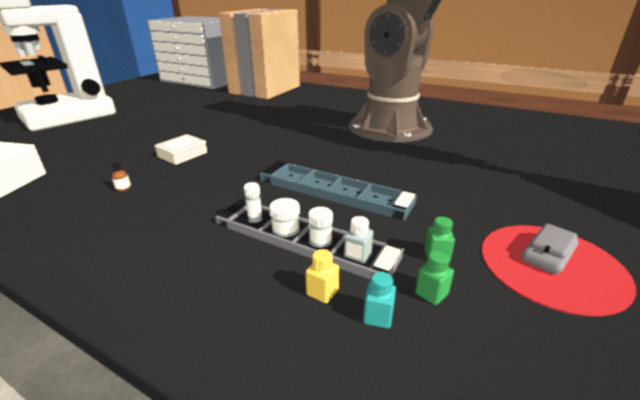

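View pics/wrist0.png

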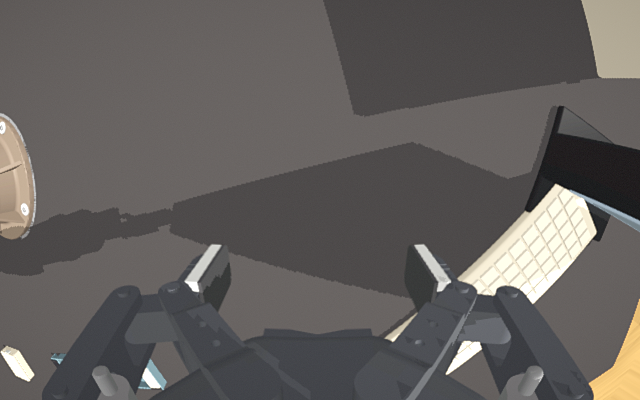

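```bash
cat > h.py <<'E'
import numpy as np, cv2
from scipy.spatial.transform import Rotation as R
def ray(m,u,v,fish=False):
    K=m["intrinsics"]; x=(u-K[0,2])/K[0,0]; y=(v-K[1,2])/K[1,1]
    if fish:
        r=np.hypot(x,y); s=np.sin(r)/r if r>1e-9 else 1; d=np.array([x*s,y*s,np.cos(r)])
    else: d=np.array([x,y,1.])
    return R.from_rotvec(m["rotation"]).apply(d)
def onplane(m,u,v,z,fish=False):
    d=ray(m,u,v,fish); p=m["position"]; return p+d*(z-p[2])/d[2]
E
python3 - <<'E'
from station import env
from h import *
im=cv2.imread("pics/top0.png"); m=env.camera_model("top")
cv2.imwrite("pics/top0crop.png",cv2.resize(im[110:290,180:420],None,fx=3.3,fy=3.3,interpolation=cv2.INTER_CUBIC))
print(R.from_rotvec(m["rotation"]).as_matrix().round(3))
hsv=cv2.cvtColor(im,cv2.COLOR_BGR2HSV)
mask=((hsv[...,2]>215)&(hsv[...,1]<40)).astype(np.uint8); mask[:110]=0;mask[290:]=0;mask[:,:180]=0;mask[:,420:]=0
n,l,s,c=cv2.connectedComponentsWithStats(mask)
for i in range(1,n):
    if s[i,4]>20: print(s[i],c[i].round(1),[ (z,onplane(m,*c[i],z).round(1)[:2]) for z in (25,62,68,74,82)])
# scene cam
E
```

```text
[[-0.009 -1.     0.022]
 [-1.     0.009  0.011]
 [-0.012 -0.022 -1.   ]]
[316 165  24  25 457] [327.9 176.9] [(25, array([639.2,  29.8])), (62, array([635.8,  30.3])), (68, array([635.2,  30.4])), (74, array([634.7,  30.5])), (82, array([633.9,  30.6]))]
[236 168  11  26 286] [241.  180.5] [(25, array([633.2, 219.7])), (62, array([630. , 211.7])), (68, array([629.5, 210.4])), (74, array([629. , 209.1])), (82, array([628.3, 207.4]))]
[285 168  18  19 265] [293.7 177.4] [(25, array([639. , 104.5])), (62, array([635.5, 101.6])), (68, array([635. , 101.2])), (74, array([634.4, 100.7])), (82, array([633.7, 100.1]))]
[355 170  14  14 142] [361.8 176.7] [(25, array([639. , -44.1])), (62, array([635.5, -40.3])), (68, array([635. , -39.7])), (74, array([634.4, -39.1])), (82, array([633.7, -38.3]))]
[254 172  12  16 154] [258.8 178.5] [(25, array([637.1, 180.7])), (62, array([633.8, 174.5])), (68, array([633.2, 173.4])), (74, array([632.7, 172.4])), (82, array([632. , 171.1]))]
[250 250  11  26 286] [255.  262.5] [(25, array([454.4, 189.9])), (62, array([459.2, 183.3])), (68, array([459.9, 182.2])), (74, array([460.7, 181.1])), (82, array([461.8, 179.7]))]
```

View pics/top0crop.png

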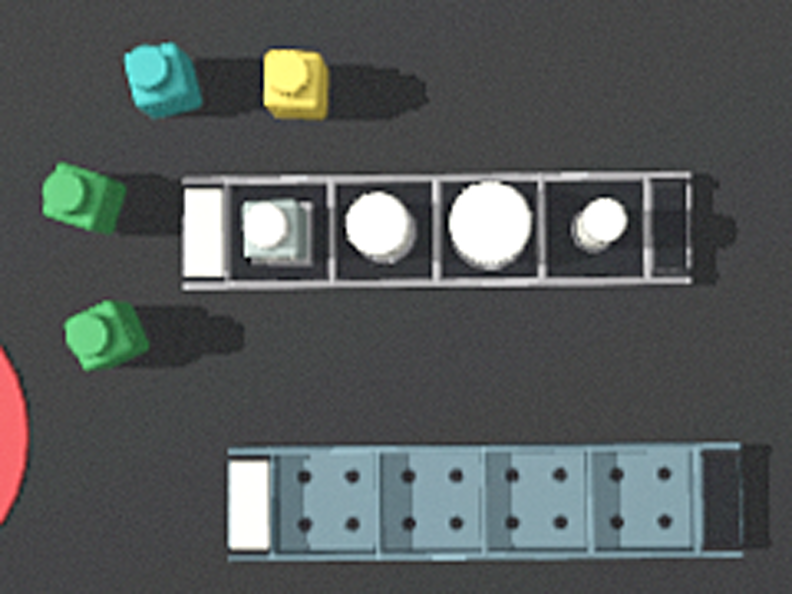

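```bash
cat >> h.py <<'E'
T=np.array([[0,1,0],[1,0,0],[0,0,-1.]])
def go(o,p,yaw=0.):
    """shift along tool axes (m) and turn (deg) to reach p, jaws along world x turned by yaw deg"""
    Rm=R.from_rotvec(o["ee_rot"]); tgt=R.from_euler('z',yaw,degrees=True)*R.from_matrix(T)
    d=Rm.inv().apply(np.array(p)-o["eef_pos"])/1000
    return d.round(4),np.degrees((Rm.inv()*tgt).as_rotvec()).round(2)
E
python3 - <<'E'
from station import env
from h import *
o=env.get_obs(); print(R.from_rotvec(o["ee_rot"]).as_matrix().round(3)); print(go(o,[634,172,160]))
E
```

```text
[[-0.968  0.249 -0.   ]
 [ 0.249  0.968 -0.001]
 [-0.    -0.001 -1.   ]]
(array([-0.5711, -0.3   ,  0.0712]), array([-5.000e-02,  5.000e-02,  7.557e+01]))
```

Possible mix-ups in the top view:
- **Square bottle:** the clear bottle with a white cap at (259,179) is the target. The look-alikes are green at (204,169) and (211,211), turquoise at (229,133) and yellow at (269,134).
- **Jar, pot and vial:** jar at (294,177), pot at (328,177) and vial at (362,177). An amber bottle at (518,163) could be taken for the vial.
- **Labels:** carrier card at (241,180) and rack card at (255,262). Both are on the +y end.

The 3.3x crop confirms that the square bottle, jar, pot and vial stand in the carrier in that order from the label.

>>> arm_command:
  commands:
    - {"delta_pos": [-0.571, -0.3, 0.071], "dr": [0, 0, 75.6], "gripper": 0.4}
    - {"delta_pos": [-0.571, -0.3, 0.071], "dr": [0, 0, 75.6], "gripper": 0.4}
    - {"delta_pos": [-0.571, -0.3, 0.071], "dr": [0, 0, 75.6], "gripper": 0.4}
    - {"delta_pos": [-0.571, -0.3, 0.071], "dr": [0, 0, 75.6], "gripper": 0.4}
    - {"delta_pos": [-0.571, -0.3, 0.071], "dr": [0, 0, 75.6], "gripper": 0.4}
    - {"delta_pos": [-0.571, -0.3, 0.071], "dr": [0, 0, 75.6], "gripper": 0.4}
    - {"delta_pos": [-0.571, -0.3, 0.071], "dr": [0, 0, 75.6], "gripper": 0.4}
    - {"delta_pos": [-0.571, -0.3, 0.071], "dr": [0, 0, 75.6], "gripper": 0.4}
    - {"delta_pos": [-0.571, -0.3, 0.071], "dr": [0, 0, 75.6], "gripper": 0.4}
    - {"delta_pos": [-0.571, -0.3, 0.071], "dr": [0, 0, 75.6], "gripper": 0.4}
    - {"delta_pos": [-0.571, -0.3, 0.071], "dr": [0, 0, 75.6], "gripper": 0.4}
    - {"delta_pos": [-0.571, -0.3, 0.071], "dr": [0, 0, 75.6], "gripper": 0.4}
    - {"delta_pos": [-0.571, -0.3, 0.071], "dr": [0, 0, 75.6], "gripper": 0.4}
    - {"delta_pos": [-0.571, -0.3, 0.071], "dr": [0, 0, 75.6], "gripper": 0.4}
    - {"delta_pos": [-0.571, -0.3, 0.071], "dr": [0, 0, 75.6], "gripper": 0.4}
    - {"delta_pos": [-0.571, -0.3, 0.071], "dr": [0, 0, 75.6], "gripper": 0.4}
    - {"delta_pos": [-0.571, -0.3, 0.071], "dr": [0, 0, 75.6], "gripper": 0.4}
    - {"delta_pos": [-0.571, -0.3, 0.071], "dr": [0, 0, 75.6], "gripper": 0.4}

```text
time_s: 1.95
eef_pos: [633.2, 173.5, 160.3]
ee_rot: [2.219, 2.223, -0.001]
contact_force: [0.2, -0.1, 0.1]
gripper_width: 59.5
```

Run:
```python
from station import env
from h import *
o=env.get_obs(); print(o["time_s"],o["eef_pos"],o["gripper_width"],o["qvel"].round(3)); print(go(o,[634,172,160]))
m=env.camera_model("wrist"); print(m)
cv2.imwrite("pics/wrist1.png",env.get_image("wrist"))
import json; json.dump({k:v.tolist() for k,v in m.items()},open("w1.json","w"))
```

```text
1.95 [633.17587204 173.53717737 160.32030476] 59.45431431464853 [ 0.004 -0.     0.005 -0.001  0.001  0.002  0.002]
(array([-0.0015,  0.0008,  0.0003]), array([-0.02,  0.03,  0.1 ]))
{'intrinsics': array([[309.70691629,   0.        , 317.3241003 ],
       [  0.        , 309.70691629, 196.45091175],
       [  0.        ,   0.        ,   1.        ]]), 'position': array([632.59818896, 243.69865494, 302.06144004]), 'rotation': array([ 2.86156984e+00,  1.97685379e-03, -1.88550448e-04])}
```

View pics/wrist1.png

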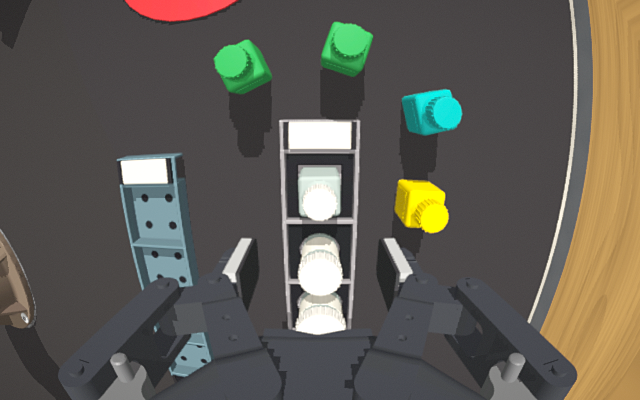

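Wrist view: the square bottle's cap is at (320,202) with its clear body behind it, the jar at (320,272) and the pot at (321,312). The carrier label is at (320,135), yellow at (428,208) and the rack label at (145,172). I'll cast the wrist rays to check this against the top view.

Run:
```python
from h import *
import json
m={k:np.array(v) for k,v in json.load(open("w1.json")).items()}
im=cv2.imread("pics/wrist1.png")
cv2.imwrite("pics/w1crop.png",cv2.resize(im[110:340,270:375],None,fx=2.6*1,fy=2.6,interpolation=cv2.INTER_CUBIC))
for name,u,v,z in [("cap",320,203,74),("jar",320.5,274,68),("clabel",320,135,21),("rlabel",145,172,25)]:
    print(name,onplane(m,u,v,z,True).round(1))
# tray edges, wall top z=18+? both sides
for (u,v) in [(282,122),(358,122),(289,325),(351,325)]: print(onplane(m,u,v,18,True).round(1))
```

```text
cap [634.7 172.9  74. ]
jar [635.5 106.4  68. ]
clabel [635.  220.7  21. ]
rlabel [457.3 189.7  25. ]
[600.3 232.7  18. ]
[669.7 232.9  18. ]
[599.8   6.2  18. ]
[672.1   6.1  18. ]
```

View pics/w1crop.png

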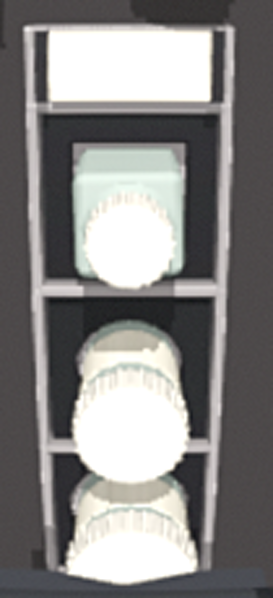

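>>> arm_command:
  commands:
    - {"delta_pos": [-0.001, 0.001, 0.035], "dr": [0, 0, 0], "gripper": 0.4}
    - {"delta_pos": [-0.001, 0.001, 0.07], "dr": [0, 0, 0], "gripper": 0.4}
    - {"delta_pos": [-0.001, 0.001, 0.1], "dr": [0, 0, 0], "gripper": 0.4}
    - {"delta_pos": [-0.001, 0.001, 0.12], "dr": [0, 0, 0], "gripper": 0.4}
    - {"delta_pos": [-0.001, 0.001, 0.134], "dr": [0, 0, 0], "gripper": 0.4}
    - {"delta_pos": [-0.001, 0.001, 0.134], "dr": [0, 0, 0], "gripper": 0.4}
    - {"delta_pos": [-0.001, 0.001, 0.134], "dr": [0, 0, 0], "gripper": 0.4}

```text
time_s: 2.7
eef_pos: [634.7, 172.4, 27.1]
ee_rot: [2.219, 2.223, 0.0]
contact_force: [-0.1, -0.1, -0.0]
gripper_width: 59.9
```

Run:
```python
from station import env
from h import *
o=env.get_obs(); print(o["eef_pos"],o["contact_force"])
cv2.imwrite("pics/scene2.png",cv2.resize(env.get_image("scene")[150:330,180:500],None,fx=2.4,fy=2.4))
cv2.imwrite("pics/wrist2.png",env.get_image("wrist"))
```

```text
[634.71578775 172.43871413  27.08765926] [-0.11235423 -0.08456968 -0.03811308]
```

View pics/scene2.png

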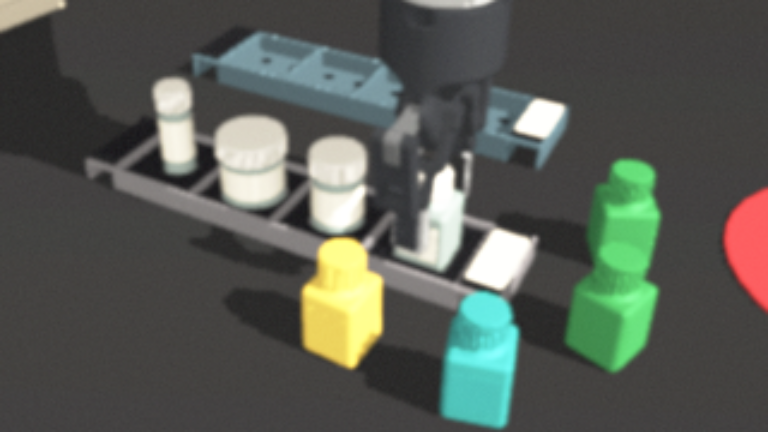

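View pics/wrist2.png

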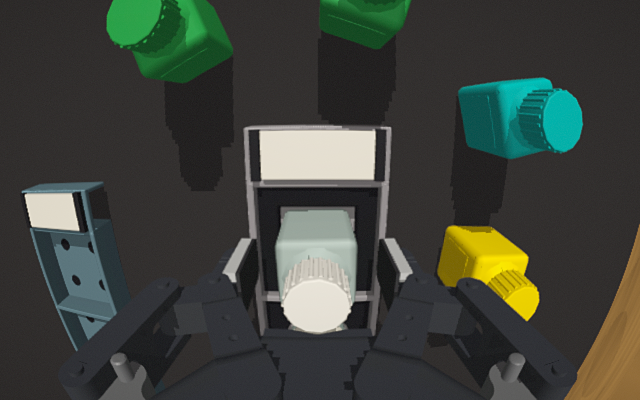

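The bottle sits between the pads with the cap at (317,295), and yellow is clear of the right-hand finger. I'll close and lift.

>>> arm_command:
  commands:
    - {"delta_pos": [0, 0, 0], "dr": [0, 0, 0], "gripper": -1}
    - {"delta_pos": [0, 0, 0], "dr": [0, 0, 0], "gripper": -1}
    - {"delta_pos": [0, 0, 0], "dr": [0, 0, 0], "gripper": -1}
    - {"delta_pos": [0, 0, 0], "dr": [0, 0, 0], "gripper": -1}
    - {"delta_pos": [0, 0, 0], "dr": [0, 0, 0], "gripper": -1}
    - {"delta_pos": [0, 0, 0], "dr": [0, 0, 0], "gripper": -1}
    - {"delta_pos": [0, 0, 0], "dr": [0, 0, 0], "gripper": -1}
    - {"delta_pos": [0, 0, 0], "dr": [0, 0, 0], "gripper": -1}
    - {"delta_pos": [0, 0, -0.01], "dr": [0, 0, 0], "gripper": -1}
    - {"delta_pos": [0, 0, -0.025], "dr": [0, 0, 0], "gripper": -1}
    - {"delta_pos": [0, 0, -0.045], "dr": [0, 0, 0], "gripper": -1}
    - {"delta_pos": [0, 0, -0.065], "dr": [0, 0, 0], "gripper": -1}
    - {"delta_pos": [0, 0, -0.075], "dr": [0, 0, 0], "gripper": -1}
    - {"delta_pos": [0, 0, -0.075], "dr": [0, 0, 0], "gripper": -1}
    - {"delta_pos": [0, 0, -0.075], "dr": [0, 0, 0], "gripper": -1}

```text
time_s: 4.3
eef_pos: [634.9, 172.5, 102.7]
ee_rot: [2.219, 2.222, 0.002]
contact_force: [0.2, 1.1, -0.1]
gripper_width: 34.9
```

Run:
```python
from station import env
from h import *
o=env.get_obs(); print(o["eef_pos"],o["contact_force"],o["gripper_width"]); print(go(o,[456,140,105]))
cv2.imwrite("pics/scene3.png",cv2.resize(env.get_image("scene")[150:330,180:500],None,fx=2.4,fy=2.4))
cv2.imwrite("pics/top3.png",cv2.resize(env.get_image("top")[110:290,180:420],None,fx=3.3,fy=3.3))
```

```text
[634.87078204 172.50979539 102.67651056] [ 0.18989236  1.12188016 -0.06387329] 34.86942143599735
(array([-0.0322, -0.1789, -0.0026]), array([ 0.1 , -0.01,  0.09]))
```

View pics/scene3.png

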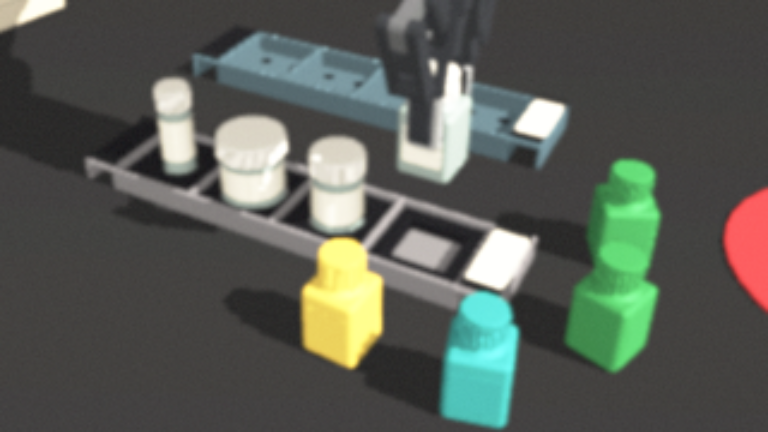

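The bottle is held upright clear of its insert, with the fingers stopped at 34.9 mm on a 36 mm body. I'll carry it to the rack compartment nearest the label.

>>> arm_command:
  commands:
    - {"delta_pos": [-0.002, -0.01, 0], "dr": [0, 0, 0], "gripper": -1}
    - {"delta_pos": [-0.005, -0.03, 0], "dr": [0, 0, 0], "gripper": -1}
    - {"delta_pos": [-0.01, -0.055, 0], "dr": [0, 0, 0], "gripper": -1}
    - {"delta_pos": [-0.015, -0.085, 0], "dr": [0, 0, 0], "gripper": -1}
    - {"delta_pos": [-0.021, -0.115, 0], "dr": [0, 0, 0], "gripper": -1}
    - {"delta_pos": [-0.026, -0.143, 0], "dr": [0, 0, 0], "gripper": -1}
    - {"delta_pos": [-0.03, -0.165, 0], "dr": [0, 0, 0], "gripper": -1}
    - {"delta_pos": [-0.032, -0.179, 0], "dr": [0, 0, 0], "gripper": -1}
    - {"delta_pos": [-0.032, -0.179, 0], "dr": [0, 0, 0], "gripper": -1}
    - {"delta_pos": [-0.032, -0.179, 0], "dr": [0, 0, 0], "gripper": -1}
    - {"delta_pos": [-0.032, -0.179, 0.015], "dr": [0, 0, 0], "gripper": -1}
    - {"delta_pos": [-0.032, -0.179, 0.03], "dr": [0, 0, 0], "gripper": -1}
    - {"delta_pos": [-0.032, -0.179, 0.045], "dr": [0, 0, 0], "gripper": -1}
    - {"delta_pos": [-0.032, -0.179, 0.045], "dr": [0, 0, 0], "gripper": -1}

```text
time_s: 5.8
eef_pos: [455.2, 139.7, 55.2]
ee_rot: [2.22, 2.223, -0.004]
contact_force: [-0.8, -0.3, -0.5]
gripper_width: 35.0
```

Run:
```python
from station import env
from h import *
o=env.get_obs(); print(o["eef_pos"],o["contact_force"],o["gripper_width"]); print(go(o,[456,140,28]))
cv2.imwrite("pics/scene4.png",cv2.resize(env.get_image("scene")[130:310,180:500],None,fx=2.4,fy=2.4))
cv2.imwrite("pics/wrist4.png",env.get_image("wrist"))
```

```text
[455.18348192 139.69715427  55.24134094] [-0.78838311 -0.25726986 -0.4848545 ] 34.972334600222055
(array([0.0004, 0.0009, 0.0272]), array([-0.1 ,  0.11,  0.08]))
```

View pics/scene4.png

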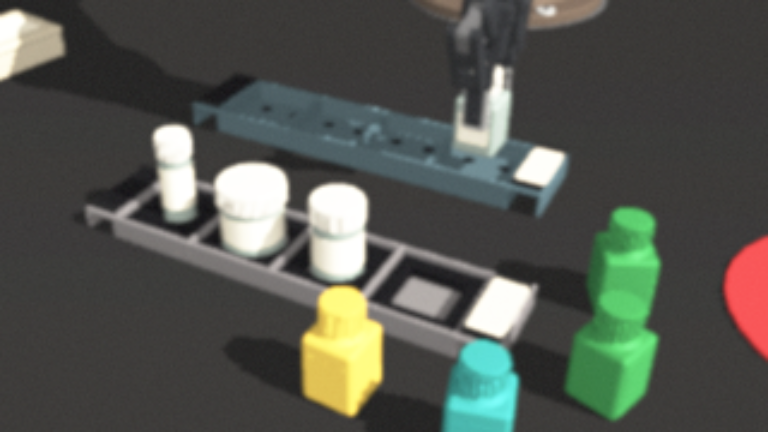

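View pics/wrist4.png

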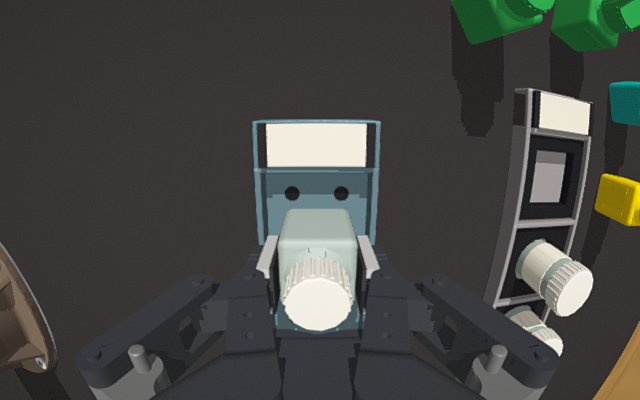

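>>> arm_command:
  commands:
    - {"delta_pos": [0, 0.001, 0.01], "dr": [0, 0, 0], "gripper": -1}
    - {"delta_pos": [0, 0.001, 0.018], "dr": [0, 0, 0], "gripper": -1}
    - {"delta_pos": [0, 0.001, 0.023], "dr": [0, 0, 0], "gripper": -1}
    - {"delta_pos": [0, 0.001, 0.026], "dr": [0, 0, 0], "gripper": -1}
    - {"delta_pos": [0, 0.001, 0.028], "dr": [0, 0, 0], "gripper": -1}
    - {"delta_pos": [0, 0.001, 0.028], "dr": [0, 0, 0], "gripper": -1}
    - {"delta_pos": [0, 0.001, 0.028], "dr": [0, 0, 0], "gripper": -1}

```text
time_s: 6.6
eef_pos: [456.7, 139.8, 29.2]
ee_rot: [2.22, 2.222, -0.001]
contact_force: [-3.8, -0.8, 9.9]
gripper_width: 35.0
```

The wrist reads 9.9 N upward, so the bottle is on the floor. I'll release and retreat.

>>> arm_command:
  commands:
    - {"delta_pos": [0, 0, -0.001], "dr": [0, 0, 0], "gripper": -1}
    - {"delta_pos": [0, 0, -0.001], "dr": [0, 0, 0], "gripper": -0.1}
    - {"delta_pos": [0, 0, -0.001], "dr": [0, 0, 0], "gripper": 0.2}
    - {"delta_pos": [0, 0, -0.001], "dr": [0, 0, 0], "gripper": 0.4}
    - {"delta_pos": [0, 0, -0.001], "dr": [0, 0, 0], "gripper": 0.4}
    - {"delta_pos": [0, 0, -0.001], "dr": [0, 0, 0], "gripper": 0.4}
    - {"delta_pos": [0, 0, -0.02], "dr": [0, 0, 0], "gripper": 0.4}
    - {"delta_pos": [0, 0, -0.05], "dr": [0, 0, 0], "gripper": 0.4}
    - {"delta_pos": [0, 0, -0.08], "dr": [0, 0, 0], "gripper": 0.4}
    - {"delta_pos": [0, 0, -0.1], "dr": [0, 0, 0], "gripper": 0.4}
    - {"delta_pos": [0, 0, -0.1], "dr": [0, 0, 0], "gripper": 0.4}
    - {"delta_pos": [0, 0, -0.1], "dr": [0, 0, 0], "gripper": 0.4}

```text
time_s: 7.8
eef_pos: [456.7, 140.1, 129.2]
ee_rot: [2.22, 2.223, 0.0]
contact_force: [-0.1, 0.0, 0.5]
gripper_width: 59.7
```

Run:
```python
from station import env
from h import *
o=env.get_obs(); print(o["eef_pos"],o["contact_force"],o["gripper_width"]); print(go(o,[635,102,130]))
cv2.imwrite("pics/scene5.png",cv2.resize(env.get_image("scene")[130:310,180:500],None,fx=2.4,fy=2.4))
```

```text
[456.73094    140.06403682 129.24228662] [-0.09055269  0.01442422  0.50197946] 59.68440649237384
(array([-0.0383,  0.1782, -0.0007]), array([ 0.02, -0.  ,  0.07]))
```

View pics/scene5.png

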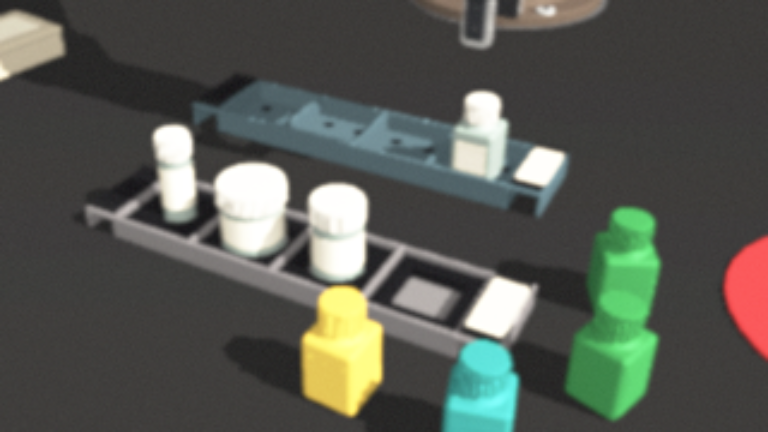

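The bottle stands upright in the first compartment. Next I'll hover over the jar.

>>> arm_command:
  commands:
    - {"delta_pos": [-0.019, 0.089, 0], "dr": [0, 0, 0], "gripper": 0.4}
    - {"delta_pos": [-0.038, 0.178, 0], "dr": [0, 0, 0], "gripper": 0.4}
    - {"delta_pos": [-0.038, 0.178, 0], "dr": [0, 0, 0], "gripper": 0.4}
    - {"delta_pos": [-0.038, 0.178, 0], "dr": [0, 0, 0], "gripper": 0.4}
    - {"delta_pos": [-0.038, 0.178, 0], "dr": [0, 0, 0], "gripper": 0.4}
    - {"delta_pos": [-0.038, 0.178, 0], "dr": [0, 0, 0], "gripper": 0.4}
    - {"delta_pos": [-0.038, 0.178, 0], "dr": [0, 0, 0], "gripper": 0.4}

```text
time_s: 8.55
eef_pos: [632.7, 102.4, 127.4]
ee_rot: [-2.218, -2.222, 0.005]
contact_force: [-0.8, -0.3, 0.3]
gripper_width: 59.5
```

Run:
```python
from station import env
from h import *
import json
o=env.get_obs(); print(o["eef_pos"]); print(go(o,[635,102,41]))
m=env.camera_model("wrist")
json.dump({k:v.tolist() for k,v in m.items()},open("w6.json","w"))
cv2.imwrite("pics/wrist6.png",env.get_image("wrist"))
```

```text
[632.71227957 102.35338217 127.36441986]
(array([-0.0003,  0.0026,  0.0864]), array([-0.2 ,  0.04,  0.08]))
```

View pics/wrist6.png

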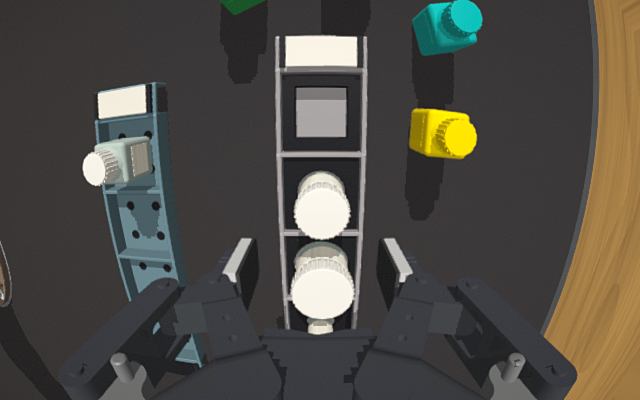

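The jar lid is at (322,211), which agrees with x≈635. I'll descend, grip the lid and lift.

>>> arm_command:
  commands:
    - {"delta_pos": [0, 0.002, 0.03], "dr": [0, 0, 0], "gripper": 0.4}
    - {"delta_pos": [0, 0.002, 0.06], "dr": [0, 0, 0], "gripper": 0.4}
    - {"delta_pos": [0, 0.002, 0.078], "dr": [0, 0, 0], "gripper": 0.4}
    - {"delta_pos": [0, 0.002, 0.086], "dr": [0, 0, 0], "gripper": 0.4}
    - {"delta_pos": [0, 0.002, 0.086], "dr": [0, 0, 0], "gripper": 0.4}
    - {"delta_pos": [0, 0.002, 0.086], "dr": [0, 0, 0], "gripper": -0.1}
    - {"delta_pos": [0, 0.002, 0.086], "dr": [0, 0, 0], "gripper": -1}
    - {"delta_pos": [0, 0.002, 0.086], "dr": [0, 0, 0], "gripper": -1}
    - {"delta_pos": [0, 0.002, 0.086], "dr": [0, 0, 0], "gripper": -1}
    - {"delta_pos": [0, 0.002, 0.086], "dr": [0, 0, 0], "gripper": -1}
    - {"delta_pos": [0, 0.002, 0.086], "dr": [0, 0, 0], "gripper": -1}
    - {"delta_pos": [0, 0.002, 0.086], "dr": [0, 0, 0], "gripper": -1}

```text
time_s: 9.8
eef_pos: [635.5, 102.8, 43.4]
ee_rot: [-2.219, -2.223, 0.0]
contact_force: [-1.4, 0.5, 8.0]
gripper_width: 36.6
```

Run:
```python
from station import env
from h import *
o=env.get_obs(); print(o["eef_pos"],o["contact_force"],o["gripper_width"])
cv2.imwrite("pics/scene7.png",cv2.resize(env.get_image("scene")[130:310,180:500],None,fx=2.4,fy=2.4))
```

```text
[635.50126633 102.76852036  43.35583584] [-1.44931573  0.51036127  8.02129489] 36.581098502815145
```

View pics/scene7.png

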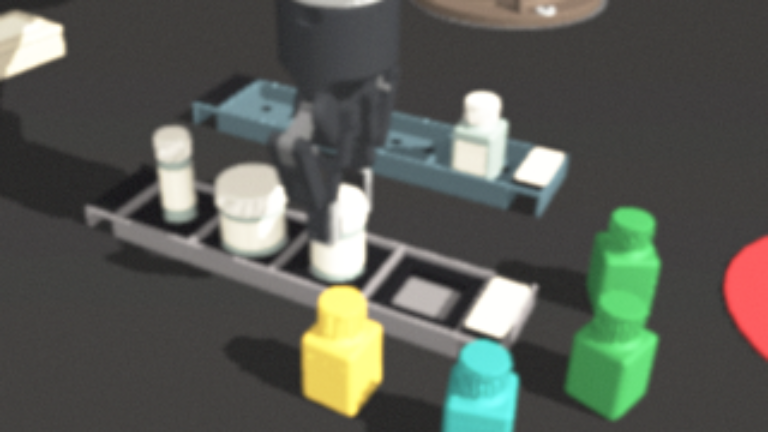

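The jar lid is gripped at 36.6 mm. The 8 N comes from the pads swinging down as they close. I'll lift, carry and lower to just above the floor.

>>> arm_command:
  commands:
    - {"delta_pos": [0, 0, -0.01], "dr": [0, 0, 0], "gripper": -1}
    - {"delta_pos": [0, 0, -0.03], "dr": [0, 0, 0], "gripper": -1}
    - {"delta_pos": [0, 0, -0.055], "dr": [0, 0, 0], "gripper": -1}
    - {"delta_pos": [0, 0, -0.07], "dr": [0, 0, 0], "gripper": -1}
    - {"delta_pos": [-0.002, -0.01, -0.075], "dr": [0, 0, 0], "gripper": -1}
    - {"delta_pos": [-0.005, -0.03, -0.075], "dr": [0, 0, 0], "gripper": -1}
    - {"delta_pos": [-0.01, -0.055, -0.075], "dr": [0, 0, 0], "gripper": -1}
    - {"delta_pos": [-0.015, -0.085, -0.075], "dr": [0, 0, 0], "gripper": -1}
    - {"delta_pos": [-0.021, -0.115, -0.075], "dr": [0, 0, 0], "gripper": -1}
    - {"delta_pos": [-0.026, -0.143, -0.075], "dr": [0, 0, 0], "gripper": -1}
    - {"delta_pos": [-0.03, -0.165, -0.075], "dr": [0, 0, 0], "gripper": -1}
    - {"delta_pos": [-0.033, -0.179, -0.075], "dr": [0, 0, 0], "gripper": -1}
    - {"delta_pos": [-0.033, -0.179, -0.075], "dr": [0, 0, 0], "gripper": -1}
    - {"delta_pos": [-0.033, -0.179, -0.075], "dr": [0, 0, 0], "gripper": -1}
    - {"delta_pos": [-0.033, -0.179, -0.06], "dr": [0, 0, 0], "gripper": -1}
    - {"delta_pos": [-0.033, -0.179, -0.045], "dr": [0, 0, 0], "gripper": -1}
    - {"delta_pos": [-0.033, -0.179, -0.03], "dr": [0, 0, 0], "gripper": -1}
    - {"delta_pos": [-0.033, -0.179, -0.03], "dr": [0, 0, 0], "gripper": -1}
    - {"delta_pos": [-0.033, -0.179, -0.03], "dr": [0, 0, 0], "gripper": -1}

```text
time_s: 11.75
eef_pos: [457.0, 69.3, 73.4]
ee_rot: [-2.219, -2.223, 0.001]
contact_force: [0.2, -0.7, 0.6]
gripper_width: 36.1
```

Run:
```python
from station import env
from h import *
o=env.get_obs(); print(o["eef_pos"],o["contact_force"],o["gripper_width"]); print(go(o,[456,70,44]))
cv2.imwrite("pics/scene8.png",cv2.resize(env.get_image("scene")[130:310,180:500],None,fx=2.4,fy=2.4))
cv2.imwrite("pics/wrist8.png",env.get_image("wrist"))
```

```text
[456.9761241   69.3396734   73.43345427] [ 0.22804973 -0.65164351  0.55973384] 36.10304362413385
(array([ 0.0007, -0.0009,  0.0294]), array([-0.06,  0.01,  0.09]))
```

View pics/scene8.png

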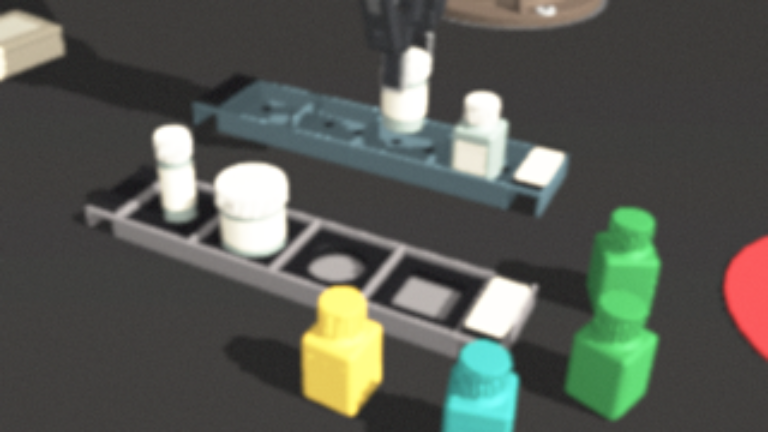

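View pics/wrist8.png

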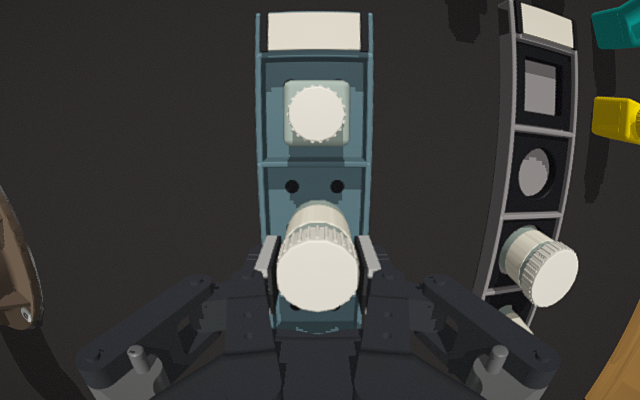

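The jar is upright over the second compartment and the bottle is at (317,113). I'll set the jar down.

>>> arm_command:
  commands:
    - {"delta_pos": [0, 0, 0.012], "dr": [0, 0, 0], "gripper": -1}
    - {"delta_pos": [0, 0, 0.021], "dr": [0, 0, 0], "gripper": -1}
    - {"delta_pos": [0, 0, 0.026], "dr": [0, 0, 0], "gripper": -1}
    - {"delta_pos": [0, 0, 0.029], "dr": [0, 0, 0], "gripper": -1}
    - {"delta_pos": [0, 0, 0.03], "dr": [0, 0, 0], "gripper": -1}
    - {"delta_pos": [0, 0, 0.03], "dr": [0, 0, 0], "gripper": -1}
    - {"delta_pos": [0, 0, 0.03], "dr": [0, 0, 0], "gripper": -1}

```text
time_s: 12.55
eef_pos: [457.5, 69.5, 44.2]
ee_rot: [2.22, 2.223, 0.001]
contact_force: [0.7, 0.2, -0.2]
gripper_width: 36.1
```

>>> arm_command:
  commands:
    - {"delta_pos": [0, 0, 0.002], "dr": [0, 0, 0], "gripper": -1}
    - {"delta_pos": [0, 0, 0.003], "dr": [0, 0, 0], "gripper": -1}
    - {"delta_pos": [0, 0, 0.003], "dr": [0, 0, 0], "gripper": -1}

```text
time_s: 12.85
eef_pos: [458.1, 69.7, 43.0]
ee_rot: [-2.22, -2.223, -0.005]
contact_force: [-6.1, -1.6, 34.0]
gripper_width: 35.9
```

The jar is on the floor, and the force of 34 N is firm. I'll ease up 2 mm, then release and retreat.

>>> arm_command:
  commands:
    - {"delta_pos": [-0.001, -0.001, -0.001], "dr": [0, 0, 0], "gripper": -1}
    - {"delta_pos": [-0.001, -0.001, -0.001], "dr": [0, 0, 0], "gripper": -0.1}
    - {"delta_pos": [-0.001, -0.001, -0.001], "dr": [0, 0, 0], "gripper": 0.2}
    - {"delta_pos": [-0.001, -0.001, -0.001], "dr": [0, 0, 0], "gripper": 0.4}
    - {"delta_pos": [-0.001, -0.001, -0.001], "dr": [0, 0, 0], "gripper": 0.4}
    - {"delta_pos": [-0.001, -0.001, -0.02], "dr": [0, 0, 0], "gripper": 0.4}
    - {"delta_pos": [-0.001, -0.001, -0.05], "dr": [0, 0, 0], "gripper": 0.4}
    - {"delta_pos": [-0.001, -0.001, -0.08], "dr": [0, 0, 0], "gripper": 0.6}
    - {"delta_pos": [-0.001, -0.001, -0.09], "dr": [0, 0, 0], "gripper": 0.8}
    - {"delta_pos": [-0.001, -0.001, -0.09], "dr": [0, 0, 0], "gripper": 0.8}
    - {"delta_pos": [-0.001, -0.001, -0.09], "dr": [0, 0, 0], "gripper": 0.8}

```text
time_s: 13.95
eef_pos: [456.4, 68.6, 132.3]
ee_rot: [-2.219, -2.223, -0.004]
contact_force: [-1.1, -1.0, -0.3]
gripper_width: 76.9
```

Run:
```python
from station import env
from h import *
o=env.get_obs(); print(o["eef_pos"],o["contact_force"],o["gripper_width"]); print(go(o,[635.5,32,130]))
cv2.imwrite("pics/scene9.png",cv2.resize(env.get_image("scene")[130:310,180:500],None,fx=2.4,fy=2.4))
```

```text
[456.44458738  68.62668293 132.28891534] [-1.05120855 -1.00746885 -0.27535446] 76.88711825773719
(array([-0.0369,  0.179 ,  0.0024]), array([ 0.07, -0.13,  0.1 ]))
```

View pics/scene9.png

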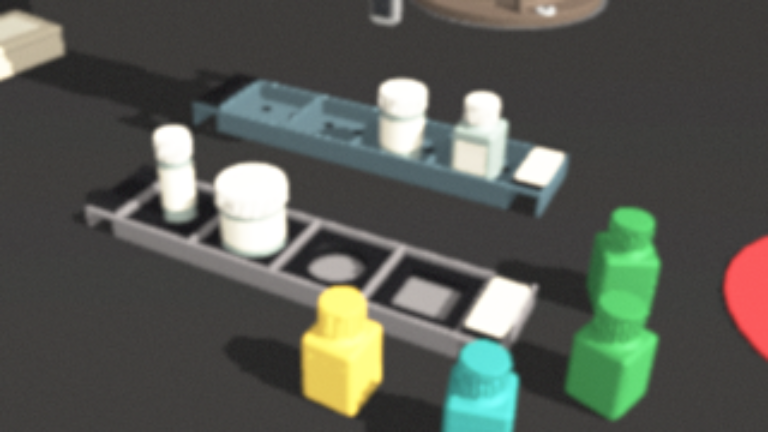

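The jar is standing upright in the second compartment. Next is the pot.

>>> arm_command:
  commands:
    - {"delta_pos": [-0.018, 0.089, 0], "dr": [0, 0, 0], "gripper": 0.8}
    - {"delta_pos": [-0.037, 0.179, 0], "dr": [0, 0, 0], "gripper": 0.8}
    - {"delta_pos": [-0.037, 0.179, 0], "dr": [0, 0, 0], "gripper": 0.8}
    - {"delta_pos": [-0.037, 0.179, 0], "dr": [0, 0, 0], "gripper": 0.8}
    - {"delta_pos": [-0.037, 0.179, 0], "dr": [0, 0, 0], "gripper": 0.8}
    - {"delta_pos": [-0.037, 0.179, 0], "dr": [0, 0, 0], "gripper": 0.8}
    - {"delta_pos": [-0.037, 0.179, 0], "dr": [0, 0, 0], "gripper": 0.8}
    - {"delta_pos": [-0.037, 0.179, 0], "dr": [0, 0, 0], "gripper": 0.8}
    - {"delta_pos": [-0.037, 0.179, 0], "dr": [0, 0, 0], "gripper": 0.8}

```text
time_s: 14.9
eef_pos: [634.5, 32.3, 132.1]
ee_rot: [-2.218, -2.223, -0.003]
contact_force: [0.2, 0.3, 0.5]
gripper_width: 77.2
```

Run:
```python
from station import env
from h import *
o=env.get_obs(); print(o["eef_pos"]); print(go(o,[635.5,32,37]))
cv2.imwrite("pics/wrist10.png",env.get_image("wrist"))
```

```text
[634.50635266  32.28001175 132.09328326]
(array([-0.0005,  0.001 ,  0.0951]), array([ 0.  , -0.14,  0.12]))
```

View pics/wrist10.png

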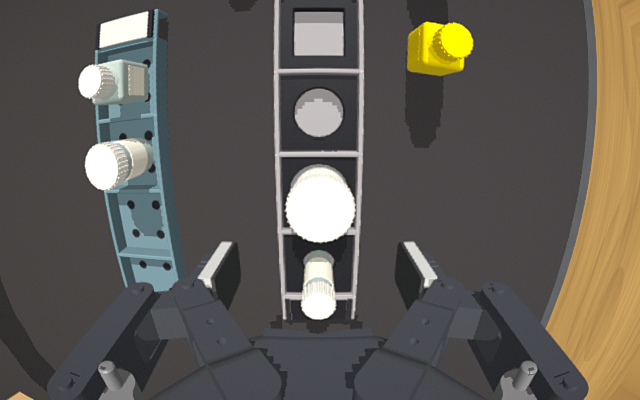

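The pot lid is centred at (320,204), with the jaws spread evenly on either side. I'll descend and grip.

>>> arm_command:
  commands:
    - {"delta_pos": [0, 0.001, 0.03], "dr": [0, 0, 0], "gripper": 0.8}
    - {"delta_pos": [0, 0.001, 0.06], "dr": [0, 0, 0], "gripper": 0.8}
    - {"delta_pos": [0, 0.001, 0.082], "dr": [0, 0, 0], "gripper": 0.8}
    - {"delta_pos": [0, 0.001, 0.094], "dr": [0, 0, 0], "gripper": 0.8}
    - {"delta_pos": [0, 0.001, 0.094], "dr": [0, 0, 0], "gripper": 0.8}
    - {"delta_pos": [0, 0.001, 0.094], "dr": [0, 0, 0], "gripper": 0.3}
    - {"delta_pos": [0, 0.001, 0.094], "dr": [0, 0, 0], "gripper": -1}
    - {"delta_pos": [0, 0.001, 0.094], "dr": [0, 0, 0], "gripper": -1}
    - {"delta_pos": [0, 0.001, 0.094], "dr": [0, 0, 0], "gripper": -1}
    - {"delta_pos": [0, 0.001, 0.094], "dr": [0, 0, 0], "gripper": -1}
    - {"delta_pos": [0, 0.001, 0.094], "dr": [0, 0, 0], "gripper": -1}
    - {"delta_pos": [0, 0.001, 0.094], "dr": [0, 0, 0], "gripper": -1}

```text
time_s: 16.15
eef_pos: [636.9, 32.4, 40.0]
ee_rot: [2.219, 2.224, 0.007]
contact_force: [-1.5, 0.2, 6.2]
gripper_width: 48.2
```

Run:
```python
from station import env
from h import *
o=env.get_obs(); print(o["eef_pos"],o["contact_force"],o["gripper_width"]); print(go(o,[456,0,100]))
cv2.imwrite("pics/scene11.png",cv2.resize(env.get_image("scene")[130:310,180:500],None,fx=2.4,fy=2.4))
```

```text
[636.88069282  32.44396226  40.00243826] [-1.54572017  0.15879074  6.18473529] 48.176942350038715
(array([-0.0319, -0.1808, -0.0607]), array([ 0.18, -0.16,  0.12]))
```

View pics/scene11.png

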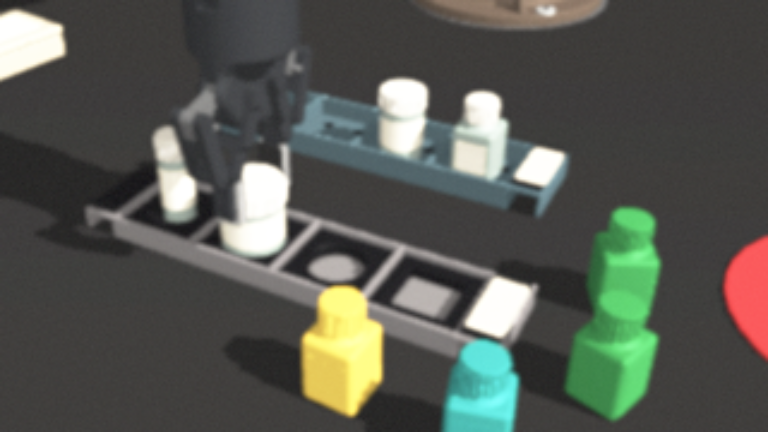

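>>> arm_command:
  commands:
    - {"delta_pos": [0, 0, -0.01], "dr": [0, 0, 0], "gripper": -1}
    - {"delta_pos": [0, 0, -0.03], "dr": [0, 0, 0], "gripper": -1}
    - {"delta_pos": [0, 0, -0.055], "dr": [0, 0, 0], "gripper": -1}
    - {"delta_pos": [0, 0, -0.07], "dr": [0, 0, 0], "gripper": -1}
    - {"delta_pos": [-0.002, -0.01, -0.075], "dr": [0, 0, 0], "gripper": -1}
    - {"delta_pos": [-0.005, -0.03, -0.075], "dr": [0, 0, 0], "gripper": -1}
    - {"delta_pos": [-0.01, -0.055, -0.075], "dr": [0, 0, 0], "gripper": -1}
    - {"delta_pos": [-0.015, -0.085, -0.075], "dr": [0, 0, 0], "gripper": -1}
    - {"delta_pos": [-0.021, -0.115, -0.075], "dr": [0, 0, 0], "gripper": -1}
    - {"delta_pos": [-0.026, -0.143, -0.075], "dr": [0, 0, 0], "gripper": -1}
    - {"delta_pos": [-0.03, -0.166, -0.075], "dr": [0, 0, 0], "gripper": -1}
    - {"delta_pos": [-0.032, -0.181, -0.075], "dr": [0, 0, 0], "gripper": -1}
    - {"delta_pos": [-0.032, -0.181, -0.075], "dr": [0, 0, 0], "gripper": -1}
    - {"delta_pos": [-0.032, -0.181, -0.075], "dr": [0, 0, 0], "gripper": -1}
    - {"delta_pos": [-0.032, -0.181, -0.06], "dr": [0, 0, 0], "gripper": -1}
    - {"delta_pos": [-0.032, -0.181, -0.045], "dr": [0, 0, 0], "gripper": -1}
    - {"delta_pos": [-0.032, -0.181, -0.03], "dr": [0, 0, 0], "gripper": -1}
    - {"delta_pos": [-0.032, -0.181, -0.03], "dr": [0, 0, 0], "gripper": -1}
    - {"delta_pos": [-0.032, -0.181, -0.03], "dr": [0, 0, 0], "gripper": -1}

```text
time_s: 18.1
eef_pos: [456.3, -0.1, 69.3]
ee_rot: [2.219, 2.223, 0.006]
contact_force: [-0.4, -0.4, 0.1]
gripper_width: 48.1
```

Run:
```python
from station import env
from h import *
o=env.get_obs(); print(o["eef_pos"],o["contact_force"],o["gripper_width"]); print(go(o,[456,0,41]))
cv2.imwrite("pics/scene12.png",cv2.resize(env.get_image("scene")[130:310,180:500],None,fx=2.4,fy=2.4))
cv2.imwrite("pics/wrist12.png",env.get_image("wrist"))
```

```text
[ 4.56301148e+02 -1.07039063e-01  6.93477066e+01] [-0.39033178 -0.39673833  0.11219144] 48.124042360744106
(array([ 0.    , -0.0004,  0.0283]), array([ 0.16, -0.14,  0.11]))
```

View pics/scene12.png

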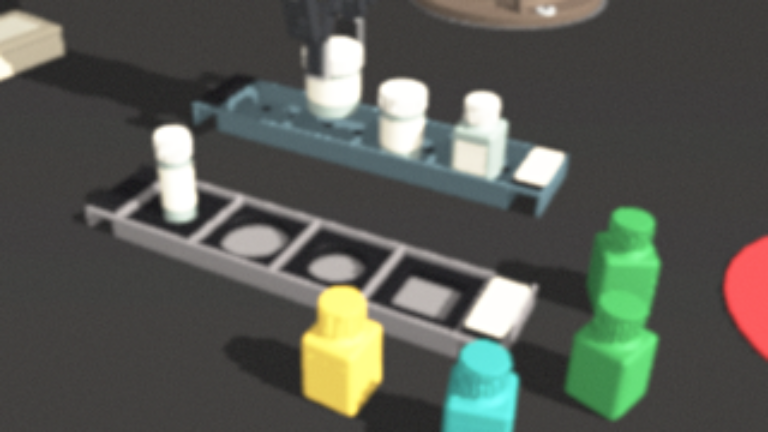

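View pics/wrist12.png

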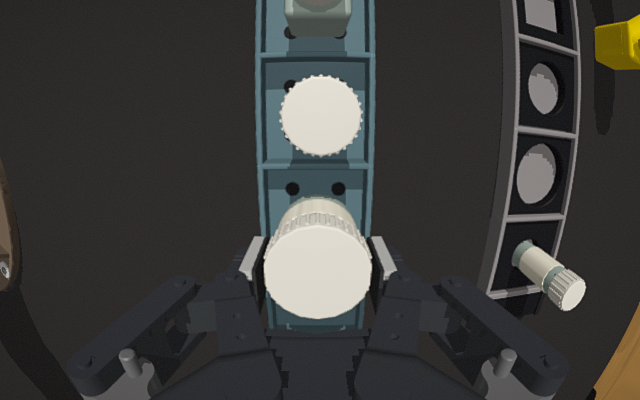

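The pot is upright over the third compartment with its floor holes still visible in front of it. I'll lower it gently.

>>> arm_command:
  commands:
    - {"delta_pos": [0, 0, 0.012], "dr": [0, 0, 0], "gripper": -1}
    - {"delta_pos": [0, 0, 0.021], "dr": [0, 0, 0], "gripper": -1}
    - {"delta_pos": [0, 0, 0.026], "dr": [0, 0, 0], "gripper": -1}
    - {"delta_pos": [0, 0, 0.028], "dr": [0, 0, 0], "gripper": -1}
    - {"delta_pos": [0, 0, 0.03], "dr": [0, 0, 0], "gripper": -1}
    - {"delta_pos": [0, 0, 0.03], "dr": [0, 0, 0], "gripper": -1}
    - {"delta_pos": [0, 0, 0.03], "dr": [0, 0, 0], "gripper": -1}

```text
time_s: 18.9
eef_pos: [456.9, 0.0, 40.0]
ee_rot: [2.219, 2.223, 0.008]
contact_force: [0.6, 0.2, -1.0]
gripper_width: 48.3
```

>>> arm_command:
  commands:
    - {"delta_pos": [0, 0, 0.001], "dr": [0, 0, 0], "gripper": -1}
    - {"delta_pos": [0, 0, 0.0015], "dr": [0, 0, 0], "gripper": -1}
    - {"delta_pos": [0, 0, 0.0015], "dr": [0, 0, 0], "gripper": -1}

```text
time_s: 19.2
eef_pos: [457.0, 0.1, 39.8]
ee_rot: [2.219, 2.223, 0.01]
contact_force: [-7.1, 0.2, 28.8]
gripper_width: 47.8
```

The pot is on the floor, with 29 N upward. I'll release and retreat.

>>> arm_command:
  commands:
    - {"delta_pos": [0, -0.001, -0.001], "dr": [0, 0, 0], "gripper": -1}
    - {"delta_pos": [0, -0.001, -0.001], "dr": [0, 0, 0], "gripper": 0.2}
    - {"delta_pos": [0, -0.001, -0.001], "dr": [0, 0, 0], "gripper": 0.5}
    - {"delta_pos": [0, -0.001, -0.001], "dr": [0, 0, 0], "gripper": 0.7}
    - {"delta_pos": [0, -0.001, -0.001], "dr": [0, 0, 0], "gripper": 0.7}
    - {"delta_pos": [0, -0.001, -0.02], "dr": [0, 0, 0], "gripper": 0.7}
    - {"delta_pos": [0, -0.001, -0.05], "dr": [0, 0, 0], "gripper": 0.7}
    - {"delta_pos": [0, -0.001, -0.08], "dr": [0, 0, 0], "gripper": 0.4}
    - {"delta_pos": [0, -0.001, -0.1], "dr": [0, 0, 0], "gripper": 0.2}
    - {"delta_pos": [0, -0.001, -0.1], "dr": [0, 0, 0], "gripper": 0.2}
    - {"delta_pos": [0, -0.001, -0.1], "dr": [0, 0, 0], "gripper": 0.2}

```text
time_s: 20.3
eef_pos: [455.5, -0.1, 139.7]
ee_rot: [2.219, 2.223, 0.011]
contact_force: [0.1, -0.4, -0.5]
gripper_width: 51.2
```

Run:
```python
from station import env
from h import *
o=env.get_obs(); print(o["eef_pos"],o["contact_force"],o["gripper_width"]); print(go(o,[635.5,-38,140]))
cv2.imwrite("pics/scene13.png",cv2.resize(env.get_image("scene")[130:310,180:500],None,fx=2.4,fy=2.4))
```

```text
[ 4.55548121e+02 -9.26223617e-02  1.39742249e+02] [ 0.05034026 -0.41746729 -0.50355992] 51.19047614258085
(array([-0.0383,  0.1799,  0.0006]), array([ 0.32, -0.26,  0.12]))
```

View pics/scene13.png

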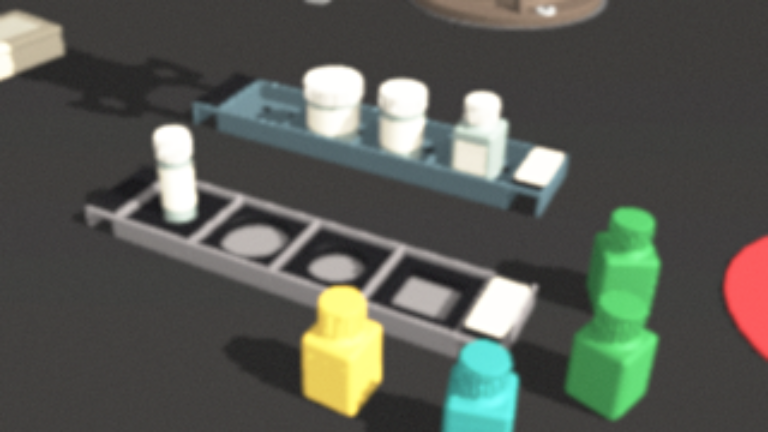

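The pot stands in the third compartment. Next is the vial.

>>> arm_command:
  commands:
    - {"delta_pos": [-0.019, 0.09, 0], "dr": [0, 0, 0], "gripper": 0.2}
    - {"delta_pos": [-0.038, 0.18, 0], "dr": [0.3, -0.3, 0.1], "gripper": 0.2}
    - {"delta_pos": [-0.038, 0.18, 0], "dr": [0.3, -0.3, 0.1], "gripper": 0.2}
    - {"delta_pos": [-0.038, 0.18, 0], "dr": [0.3, -0.3, 0.1], "gripper": 0.2}
    - {"delta_pos": [-0.038, 0.18, 0], "dr": [0.3, -0.3, 0.1], "gripper": 0.2}
    - {"delta_pos": [-0.038, 0.18, 0], "dr": [0.3, -0.3, 0.1], "gripper": 0.2}
    - {"delta_pos": [-0.038, 0.18, 0], "dr": [0.3, -0.3, 0.1], "gripper": 0.2}
    - {"delta_pos": [-0.038, 0.18, 0], "dr": [0.3, -0.3, 0.1], "gripper": 0.2}
    - {"delta_pos": [-0.038, 0.18, 0], "dr": [0.3, -0.3, 0.1], "gripper": 0.2}

```text
time_s: 21.25
eef_pos: [634.4, -37.4, 140.0]
ee_rot: [-2.221, -2.222, 0.002]
contact_force: [-0.5, -0.0, 0.3]
gripper_width: 51.3
```

Run:
```python
from station import env
from h import *
o=env.get_obs(); print(o["eef_pos"]); print(go(o,[635.5,-38,46])); m=env.camera_model("wrist")
im=env.get_image("wrist"); cv2.imwrite("pics/wrist14.png",im)
mask=cv2.inRange(im,(215,215,215),(255,255,255)); n,l,s,c=cv2.connectedComponentsWithStats(mask)
for i in range(1,n):
    if 150<s[i,4]<8000 and 280<c[i][0]<360: print(s[i],c[i].round(1),onplane(m,*c[i],82,True).round(1))
```

```text
[634.38558524 -37.4163041  139.96422889]
(array([-0.0005,  0.0012,  0.094 ]), array([-0.07,  0.03,  0.02]))
[ 276    0   87  251 3156] [318.5 164.2] [634.5  -2.7  82. ]
[ 297   23   44   33 1026] [318.4  39.9] [634.4  78.6  82. ]
[ 292   95   54   46 1406] [318.3 114.4] [634.4  29.8  82. ]
```

View pics/wrist14.png

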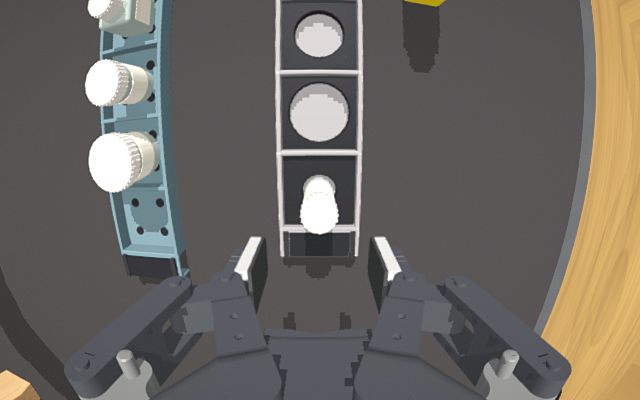

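The vial cap is at about (319,213), which maps to about (635,-37) and matches the top view. I'll descend and grip.

>>> arm_command:
  commands:
    - {"delta_pos": [0, 0.001, 0.03], "dr": [0, 0, 0], "gripper": 0.2}
    - {"delta_pos": [0, 0.001, 0.06], "dr": [0, 0, 0], "gripper": 0.2}
    - {"delta_pos": [0, 0.001, 0.082], "dr": [0, 0, 0], "gripper": 0.2}
    - {"delta_pos": [0, 0.001, 0.093], "dr": [0, 0, 0], "gripper": 0.2}
    - {"delta_pos": [0, 0.001, 0.093], "dr": [0, 0, 0], "gripper": 0.2}
    - {"delta_pos": [0, 0.001, 0.093], "dr": [0, 0, 0], "gripper": -0.3}
    - {"delta_pos": [0, 0.001, 0.093], "dr": [0, 0, 0], "gripper": -1}
    - {"delta_pos": [0, 0.001, 0.093], "dr": [0, 0, 0], "gripper": -1}
    - {"delta_pos": [0, 0.001, 0.093], "dr": [0, 0, 0], "gripper": -1}
    - {"delta_pos": [0, 0.001, 0.093], "dr": [0, 0, 0], "gripper": -1}
    - {"delta_pos": [0, 0.001, 0.093], "dr": [0, 0, 0], "gripper": -1}
    - {"delta_pos": [0, 0.001, 0.093], "dr": [0, 0, 0], "gripper": -1}

```text
time_s: 22.5
eef_pos: [636.4, -37.7, 48.6]
ee_rot: [2.22, 2.221, 0.001]
contact_force: [-1.6, 0.1, 7.9]
gripper_width: 23.3
```

Run:
```python
from station import env
from h import *
o=env.get_obs(); print(o["eef_pos"],o["contact_force"],o["gripper_width"]); print(go(o,[456,-70,100]))
cv2.imwrite("pics/scene15.png",cv2.resize(env.get_image("scene")[130:310,180:500],None,fx=2.4,fy=2.4))
```

```text
[636.4414899  -37.65140006  48.57123909] [-1.61318159  0.12802383  7.92945901] 23.332362366692966
(array([-0.0323, -0.1804, -0.0517]), array([0.08, 0.03, 0.02]))
```

View pics/scene15.png

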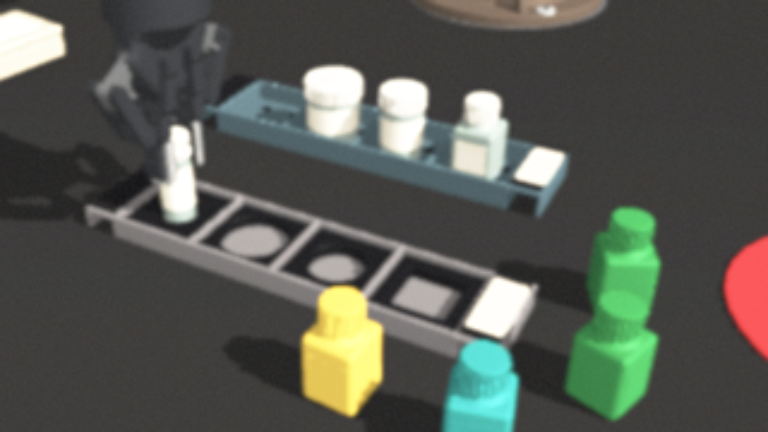

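The vial is gripped at 23.3 mm. I'll lift, carry and lower to just above the floor.

>>> arm_command:
  commands:
    - {"delta_pos": [0, 0, -0.01], "dr": [0, 0, 0], "gripper": -1}
    - {"delta_pos": [0, 0, -0.03], "dr": [0, 0, 0], "gripper": -1}
    - {"delta_pos": [0, 0, -0.055], "dr": [0, 0, 0], "gripper": -1}
    - {"delta_pos": [0, 0, -0.07], "dr": [0, 0, 0], "gripper": -1}
    - {"delta_pos": [-0.002, -0.01, -0.075], "dr": [0, 0, 0], "gripper": -1}
    - {"delta_pos": [-0.005, -0.03, -0.075], "dr": [0, 0, 0], "gripper": -1}
    - {"delta_pos": [-0.01, -0.055, -0.075], "dr": [0, 0, 0], "gripper": -1}
    - {"delta_pos": [-0.015, -0.085, -0.075], "dr": [0, 0, 0], "gripper": -1}
    - {"delta_pos": [-0.021, -0.115, -0.075], "dr": [0, 0, 0], "gripper": -1}
    - {"delta_pos": [-0.026, -0.143, -0.075], "dr": [0, 0, 0], "gripper": -1}
    - {"delta_pos": [-0.03, -0.166, -0.075], "dr": [0, 0, 0], "gripper": -1}
    - {"delta_pos": [-0.032, -0.18, -0.075], "dr": [0, 0, 0], "gripper": -1}
    - {"delta_pos": [-0.032, -0.18, -0.075], "dr": [0, 0, 0], "gripper": -1}
    - {"delta_pos": [-0.032, -0.18, -0.075], "dr": [0, 0, 0], "gripper": -1}
    - {"delta_pos": [-0.032, -0.18, -0.06], "dr": [0, 0, 0], "gripper": -1}
    - {"delta_pos": [-0.032, -0.18, -0.045], "dr": [0, 0, 0], "gripper": -1}
    - {"delta_pos": [-0.032, -0.18, -0.03], "dr": [0, 0, 0], "gripper": -1}
    - {"delta_pos": [-0.032, -0.18, -0.03], "dr": [0, 0, 0], "gripper": -1}
    - {"delta_pos": [-0.032, -0.18, -0.03], "dr": [0, 0, 0], "gripper": -1}

```text
time_s: 24.45
eef_pos: [456.9, -69.8, 78.3]
ee_rot: [2.22, 2.221, 0.0]
contact_force: [0.4, -0.4, -1.3]
gripper_width: 23.7
```

Run:
```python
from station import env
from h import *
o=env.get_obs(); print(o["eef_pos"],o["contact_force"],o["gripper_width"]); print(go(o,[456,-70,49]))
cv2.imwrite("pics/scene16.png",cv2.resize(env.get_image("scene")[130:310,180:500],None,fx=2.4,fy=2.4))
cv2.imwrite("pics/wrist16.png",env.get_image("wrist"))
```

```text
[456.89131717 -69.76643357  78.28460645] [ 0.37292972 -0.41334207 -1.29426138] 23.670895442111323
(array([-0.0002, -0.0009,  0.0293]), array([0.05, 0.05, 0.03]))
```

View pics/scene16.png

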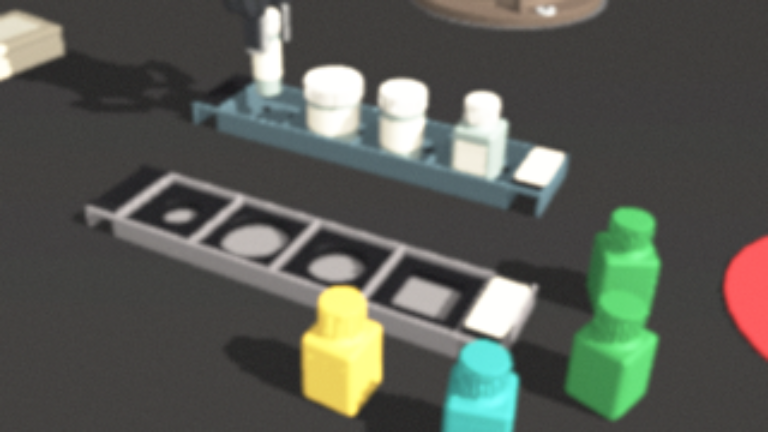

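View pics/wrist16.png

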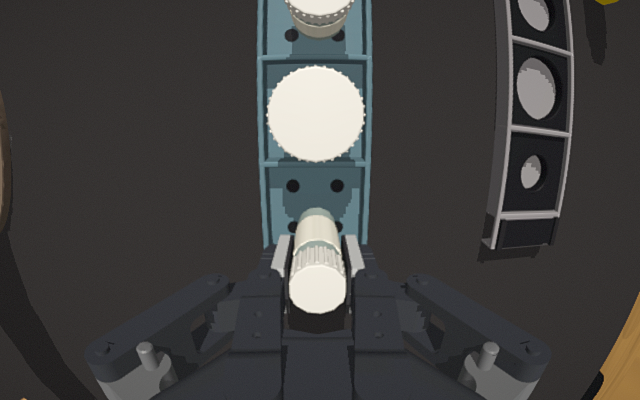

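The vial is upright over the fourth compartment, and the pot at (315,114) sits centred in the third. I'll lower the vial.

>>> arm_command:
  commands:
    - {"delta_pos": [0, 0, 0.012], "dr": [0, 0, 0], "gripper": -1}
    - {"delta_pos": [0, 0, 0.021], "dr": [0, 0, 0], "gripper": -1}
    - {"delta_pos": [0, 0, 0.026], "dr": [0, 0, 0], "gripper": -1}
    - {"delta_pos": [0, 0, 0.029], "dr": [0, 0, 0], "gripper": -1}
    - {"delta_pos": [0, 0, 0.03], "dr": [0, 0, 0], "gripper": -1}
    - {"delta_pos": [0, 0, 0.03], "dr": [0, 0, 0], "gripper": -1}
    - {"delta_pos": [0, 0, 0.03], "dr": [0, 0, 0], "gripper": -1}

```text
time_s: 25.25
eef_pos: [457.4, -69.8, 49.0]
ee_rot: [2.219, 2.22, 0.002]
contact_force: [0.2, -0.8, -1.6]
gripper_width: 23.4
```

>>> arm_command:
  commands:
    - {"delta_pos": [0, 0, 0.001], "dr": [0, 0, 0], "gripper": -1}
    - {"delta_pos": [0, 0, 0.0015], "dr": [0, 0, 0], "gripper": -1}
    - {"delta_pos": [0, 0, 0.0015], "dr": [0, 0, 0], "gripper": -1}

```text
time_s: 25.55
eef_pos: [457.7, -69.9, 48.4]
ee_rot: [2.219, 2.22, 0.004]
contact_force: [-4.3, 0.7, 15.6]
gripper_width: 23.2
```

The vial is on the floor, with 16 N upward. I'll release and retreat.

>>> arm_command:
  commands:
    - {"delta_pos": [0, -0.001, -0.0005], "dr": [0, 0, 0], "gripper": -1}
    - {"delta_pos": [0, -0.001, -0.0005], "dr": [0, 0, 0], "gripper": -0.4}
    - {"delta_pos": [0, -0.001, -0.0005], "dr": [0, 0, 0], "gripper": -0.1}
    - {"delta_pos": [0, -0.001, -0.0005], "dr": [0, 0, 0], "gripper": 0.2}
    - {"delta_pos": [0, -0.001, -0.0005], "dr": [0, 0, 0], "gripper": 0.2}
    - {"delta_pos": [0, -0.001, -0.02], "dr": [0, 0, 0], "gripper": 0.2}
    - {"delta_pos": [0, -0.001, -0.05], "dr": [0, 0, 0], "gripper": 0.2}
    - {"delta_pos": [0, -0.001, -0.08], "dr": [0, 0, 0], "gripper": 0.2}
    - {"delta_pos": [0, -0.001, -0.11], "dr": [0, 0, 0], "gripper": 0.2}
    - {"delta_pos": [0, -0.051, -0.13], "dr": [0, 0, 0], "gripper": 0.2}
    - {"delta_pos": [0, -0.051, -0.13], "dr": [0, 0, 0], "gripper": 0.2}
    - {"delta_pos": [0, -0.051, -0.13], "dr": [0, 0, 0], "gripper": 0.2}

```text
time_s: 26.75
eef_pos: [405.6, -69.6, 178.7]
ee_rot: [2.219, 2.22, 0.007]
contact_force: [0.5, 1.2, 0.6]
gripper_width: 51.5
```

Run:
```python
from station import env
from h import *
o=env.get_obs(); print(o["time_s"],o["eef_pos"],o["contact_force"],o["gripper_width"])
cv2.imwrite("pics/scene17.png",cv2.resize(env.get_image("scene")[130:310,180:500],None,fx=2.4,fy=2.4))
t=env.get_image("top"); cv2.imwrite("pics/top17.png",cv2.resize(t[110:300,180:420],None,fx=3.1,fy=3.1,interpolation=cv2.INTER_CUBIC))
```

```text
26.75 [405.60784005 -69.61654623 178.68558393] [0.54931746 1.23004726 0.58578851] 51.49514468147267
```

View pics/scene17.png

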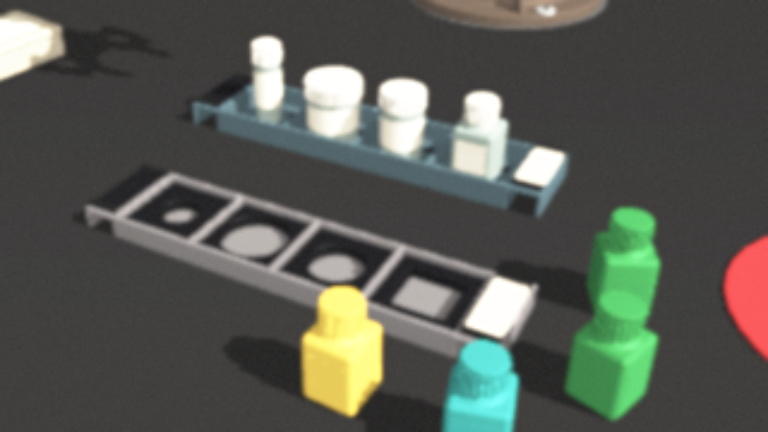

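View pics/top17.png

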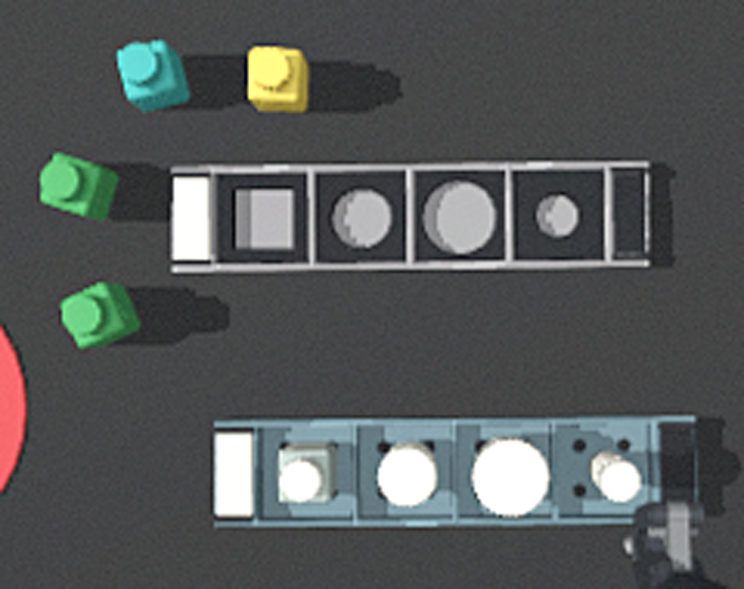

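The top crop shows the bottle, jar, pot and vial in the rack, in that order from the label at (233,475), one to a compartment. The carrier is empty and the look-alikes haven't moved. In the scene view all four stand upright, and the gripper is 10 cm above the rack and clear of everything. I'll hand the job in.

Run:
```python
from station import env
print(env.get_obs()["qvel"].round(3)); print(env.finish_job())
```

```text
[ 0.005  0.023 -0.004 -0.009  0.001  0.002 -0.001]
the job is handed in; nothing more can be done
None
```

I moved all four containers from the carrier to the rack, and the job is handed in at about 27 s of the 96 s allowed. They stand in carrier order from the rack's white label: square bottle, jar, pot, vial.

- **Last checks:** the final scene and top pictures show one container per compartment, all upright on the rack floor. The look-alikes had not moved, and the gripper was open and clear above the rack. Uprightness and standing on the floor were judged from the pictures and from the wrist force at each set-down, not measured numerically.
- **Firmer than planned:** the jar and pot met the rack floor with 34 N and 29 N at the wrist, well under the 120 N limit. I eased up about 1 mm before opening.
- **Disagreements:** my two views differed by about 3 mm on the rack's x position and 5 mm on the jar's y position. I used values between the two for the rack and close to the top view for the jar. Both fell well inside the clearances.

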